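# Turn the snack menu's leaf at the carrom table

### The arm

A 7-joint arm with a two-finger parallel gripper is mounted at the origin on the work surface. World frame = base frame: x ahead of the robot, y to its left, z up, the work surface at z = 0. Lengths are in m, angles in rad, forces in N, time in s.
With the tool pointing down it reaches from about 0.4 to 0.85 m from the base axis. Payload 10.4 kg.
Tool frame: the origin (TCP) lies midway between the tips of the shut fingers; the grasp point (between the pads) lies 19 mm behind it; x points along the fingers, z is the direction in which the jaws open and shut, and the axes are right-handed (so a half turn about x gives the same grasp; the last joint's range is limited). The gripper opens to 87 mm and grips with 3 to 60 N. Pads are 19 mm wide; open, the fingers measure 117 mm over their backs; the gripper's body (75 mm by 190 mm) begins 51 mm behind the grasp point.
Start: joints at [1.237, 0.332, -0.065, 1.46, 0.022, 1.35, -0.088], TCP at [0.191, -0.595, 0.223] pointing down, gripper open.
Joint ranges: [-2.6, 2.6], [-0.5, 2.12], [-1.47, 1.34], [0.16, 2.42], [-1.27, 4.41], [0.06, 2.06], [-2.6, 2.6]. Speed limits (rad/s): [2.22, 2.22, 2.79, 2.79, 3.14, 3.14, 3.14].

### API

Orientations are given as a unit quaternion [x, y, z, w].
In Python, from bench import read_state, camera, camera_params, close_job gives the robot as it stands.
- The arm moves only by the tool arm_command, never from a script. Its argument "targets" is a list of rows, each a list of 7 numbers: the closure in counts, from 0 (fully open) to 255 (shut), then the shift along the tool's x, y, z in mm, then the turn, a rotation vector about the tool's x, y, z in rad. A call has 1 to 10 rows; each row is the pose to reach, as a shift and turn from the pose commanded when the call began, along the tool's axes at that moment; what a row does not reach only later rows make up. A row lasts 1/10 s, in which the tool goes at most 50 mm and 8.59 degrees, less where a joint would pass 70% of its speed; a pose out of reach is approached as far as the arm can. A call with a gripper value outside its range is refused whole. The fingers move at their own pace and stop on an object; "newtons" is the grip in N (left out, the last holds). Time passes only in rows, so rows that repeat a pose let the fingers close. It gives the time, the measured TCP pose, the force and the opening at its end, in the units of the state.
- read_state(): the state, without advancing time (a new reading comes with each control period).
- camera(name): name is "side" or "top"; returns the picture (420x560x3 uint8, red, green, blue); there is no depth.
- camera_params(name): a dict with "intrinsics" (3x3 intrinsics, pixels), "dist" ([k1, k2, p1, p2, k3] as OpenCV has them; the pictures are not rectified), "xyz" and "orientation" of the camera in the world. Camera axes: x right, y down, z forward; pixel columns grow to the right and rows downward; lengths in m; the calibration is good to about 2 mm. A picture is of the moment at which its call begins. camera_params takes no time and is no camera call.
- close_job(): hands the job in, once; it reports no verdict.
The state is a dict: "time": time; "joint_positions": joint angles; "joint_vel": joint speeds; "joint_torque": joint torques, N m; "ee_pos": TCP position; "eef_rot": TCP orientation; "ft_force": force on the tool from outside, world axes, zero at the start; "torque": the same for the moment, N m; "width": finger opening in m.
Only numpy, scipy, OpenCV 4.12 (cv2) and the standard library are available. Lean on these libraries where they do the work, as an engineer would, in place of code of your own. Each camera call takes 0.05 s, during which the arm holds its last target.

### The job

The snack menu lies open on the carrom board with its one stiff leaf left half turned, and the striker has been left lying on the page that the leaf must cover. With closed fingertips, first slide the striker off the menu so that it lies flat on the board, then push the leaf over its spine and press it down until it lies flat on the page where the striker was. Work gently and by touch alone: do not slam the leaf, do not pinch or pick up anything, and leave the carrom men, powder tin, tumbler, candy jar and plate where they stand.

Things in the scene. Friction and masses are not known exactly. Their poses are not given: they have to be found in the camera images.
- menu: Open snack menu: two plywood covers with page cards side by side, 205 mm along the spine (its x axis) by 290 mm across (its y axis), page tops 6 mm above the board. Origin: underside, at the middle of the spine. +y is the page over which the leaf starts, -y the page that the leaf must finish on; z is up. It lies on a non-slip backing and does not move.
- menu_spine (a point): Point on the hinge axis, at the middle of the spine, 8 mm above the board. The hinge axis is parallel to the menu's x axis; its knuckles stand 5 mm above and below the axis.
- leaf (a joint): Angle (rad) of the stiff leaf about the spine: 0 = flat on the +y page, 1.57 = upright, 3.14 = flat on the -y page (its stop). The leaf is a 4 mm thick white panel, 193 mm along the spine, its free edge 140 mm from the hinge axis, about 0.11 kg. Tight barrel hinges keep it at any angle it is left at, and it does not fall by itself; about 1 to 2.5 N at the free edge turns it. It starts between 0.70 and 1.05 rad.
- leaf_edge (a point): Middle of the leaf's free edge, 140 mm from the hinge axis, at mid thickness.
- striker: Striker: the larger plastic disc, 41 mm across, 9 mm thick, 15 g, lying loose on the menu's -y page. Origin: centre of its underside; z is its axis.
- striker_center (a point): Centre of the striker: 4.5 mm above whatever it lies flat on.
- man_a: Carrom man (wooden disc 31 mm across, 8 mm thick) on the board off the menu's +y side. Bystander. Origin: centre of its underside.
- man_b: Another carrom man (31 mm across, 8 mm thick) on the board between the menu and the robot. Bystander. Origin: centre of its underside.
- tin: Powder shaker tin, 58 mm across, 96 mm high, standing near the menu's far (+x) end or far +y corner. Bystander. Origin: centre of its foot.
- tumbler: Steel tumbler, 70 mm across, 95 mm high, standing near the menu's far (+x) end or far +y corner. Bystander. Origin: centre of its foot.
- jar_cap (a point): Centre of the top of the steel twist cap of the glass candy jar (100 mm across, 150 mm high), which stands on the table just right of the board. Bystander.
- plate: Steel plate, 200 mm across, 18 mm high, on the table left of the board. Bystander. Origin: centre of its underside.

How it is judged:
By the outcome, as a careful person would: the job done as asked, in the order asked, and still so for the second after the job is handed in, with the robot touching nothing.
It also fails if it takes over 58 s, if anything falls off the work surface, if the arm or the gripper's body presses on something with over 40 N, if the wrist force passes 120 N, or if a joint passes its speed limit or range.

## Working session

There is one attempt and no reset: what is moved stays moved. The work goes in short steps, Python scripts to look and compute and a tool call to move; the robot and the scene stay as the last step left them, time stands still between calls to the robot, and variables do not carry over. Pictures are saved under pics/ and viewed, and the job is handed in when it is done.

Besides the shell and the picture viewer there is one more tool, called after "Request:" as name(argument=value, ...), one argument or row to a line, values as JSON. arm_command: Moves the arm, as the interface text tells. Its arguments: {"type":"object","properties":{"targets":{"type":"array"},"newtons":{"type":"number"}},"required":["targets"]}

```bash
ls; mkdir -p pics; python3 - <<'E'
from bench import *
import cv2,json
for n in("side","top"):
    cv2.imwrite(f"pics/{n}0.png",cv2.resize(camera(n)[:,:,::-1],None,fx=1.0,fy=1.0)); print(n,camera_params(n))
print(read_state())
E
```

```text
pics
side {'intrinsics': array([[418.94080006,   0.        , 281.4322415 ],
       [  0.        , 418.94080006, 207.59597007],
       [  0.        ,   0.        ,   1.        ]]), 'dist': array([-0.03978262,  0.        ,  0.        ,  0.        ,  0.        ]), 'xyz': array([ 0.24303134, -1.21831241,  0.84835047]), 'orientation': array([ 0.85747491, -0.10937727,  0.05973329, -0.4992047 ])}
top {'intrinsics': array([[533.36546073,   0.        , 269.74603634],
       [  0.        , 533.36546073, 202.32233402],
       [  0.        ,   0.        ,   1.        ]]), 'dist': array([0.0240894, 0.       , 0.       , 0.       , 0.       ]), 'xyz': array([0.22126368, 0.01704748, 1.69147818]), 'orientation': array([-0.69566248,  0.71152223, -0.0695226 ,  0.07040197])}
{'time': 0.1, 'joint_positions': array([ 1.23742953,  0.33279678, -0.0647087 ,  1.46085998,  0.02159084,
        1.34989474, -0.08849032]), 'joint_vel': array([-0.00010942, -0.00257771,  0.00079845, -0.00189547,  0.00137227,
       -0.00251185,  0.00060388]), 'joint_torque': array([ 2.46151089e-03, -6.24545574e+01,  2.53942941e-02, -3.90720999e+01,
       -6.13727910e-02,  3.66671593e-02,  1.11357062e-04]), 'ee_pos': array([ 0.19101648, -0.59473025,  0.22183968]), 'eef_rot': array([ 0.41683662,  0.57173309, -0.41633651,  0.57099249]), 'ft_force': array([ 0.58897899, -0.10432086,  0.39956652]), 'torque': array([0.00732764, 0.02263185, 0.04491347]), 'width': 0.08692337062080852}
```

View pics/side0.png

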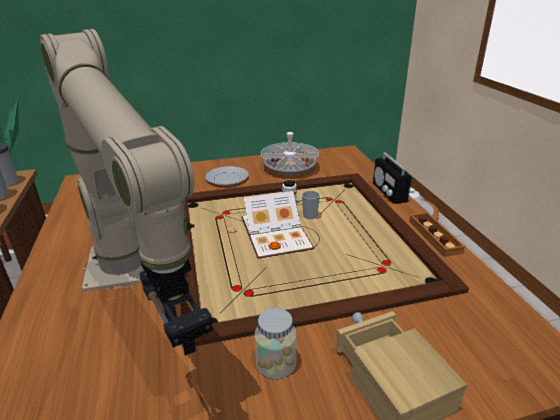

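View pics/top0.png

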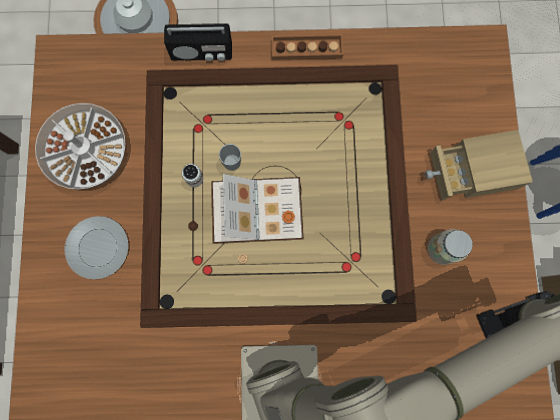

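```bash
python3 - <<'E'
import cv2
a=cv2.imread("pics/top0.png")[140:280,170:330];cv2.imwrite("pics/top0z.png",cv2.resize(a,None,fx=4.9,fy=4.2 if 0 else 4.2,interpolation=cv2.INTER_CUBIC)[:, :])
a=cv2.imread("pics/side0.png")[170:280,190:345];cv2.imwrite("pics/side0z.png",cv2.resize(a,None,fx=5,fy=5,interpolation=cv2.INTER_CUBIC))
E
```

```text
(no output)
```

View pics/top0z.png

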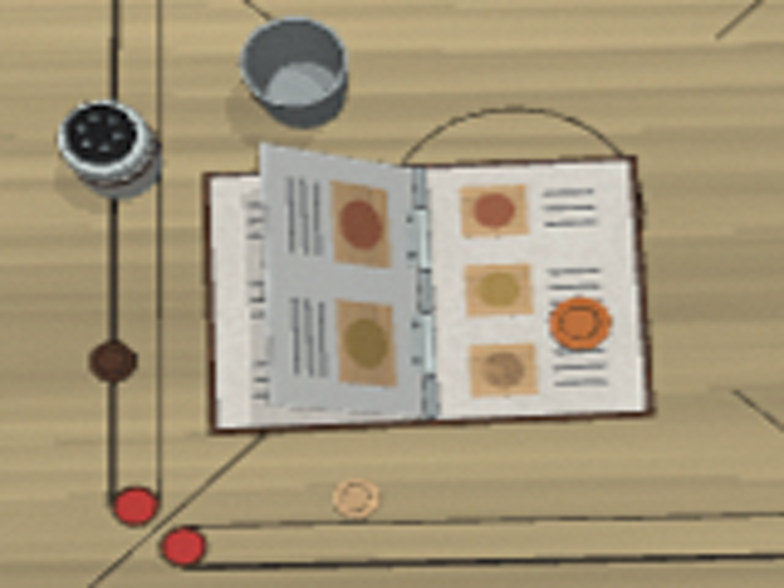

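View pics/side0z.png

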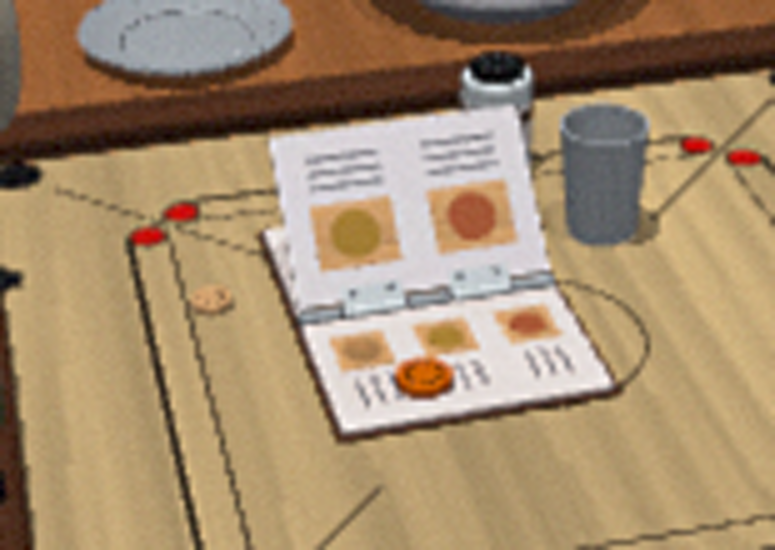

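```bash
cat > h.py <<'E'
import numpy as np,cv2
from bench import *
from scipy.spatial.transform import Rotation as R
def ray(n,px):
    p=camera_params(n);u=cv2.undistortPoints(np.array([[px]],float),p["intrinsics"],p["dist"])[0,0]
    d=R.from_quat(p["orientation"]).apply([u[0],u[1],1]);return p["xyz"],d/np.linalg.norm(d)
def plane(n,px,z):
    o,d=ray(n,px);return o+d*(z-o[2])/d[2]
def tri(a,b):
    (o1,d1),(o2,d2)=ray("top",a),ray("side",b)
    s=np.linalg.lstsq(np.c_[d1,-d2],o2-o1,rcond=None)[0]
    p,q=o1+d1*s[0],o2+d2*s[1];return (p+q)/2,np.linalg.norm(p-q)
def orange(im,box):
    h=cv2.cvtColor(im,cv2.COLOR_RGB2HSV);m=cv2.inRange(h,(5,190,120),(18,255,255))
    k=np.zeros_like(m);x0,y0,x1,y1=box;k[y0:y1,x0:x1]=m[y0:y1,x0:x1]
    mm=cv2.moments(k,True);return (mm["m10"]/mm["m00"],mm["m01"]/mm["m00"]),mm["m00"]
E
python3 - <<'E'
from h import *
np.set_printoptions(precision=4,suppress=True)
for n,a,b in [("-y near",(303.1,238.1),(258.4,257.4)),("-y far",(299.4,177.6),(313.4,247.6)),("+y near",(213.7,242.9),(243,217)),("leaf far",(223.5,174),(294,191)),("leaf near",(224.7,237.5),(244,197.6)),("spine near",(258,239.5),(250.5,233.5)),("man_b",(242.8,258.3),(232,229.8))]:
    print(n,*tri(a,b))
t=cv2.imread("pics/top0.png")[:,:,::-1].copy();s=cv2.imread("pics/side0.png")[:,:,::-1].copy()
a,na=orange(t,(275,205,305,232));b,nb=orange(s,(262,235,290,255));print(a,na,b,nb,tri(a,b))
E
```

```text
-y near [ 0.4434 -0.0883  0.0041] 0.003585372488691256
-y far [ 0.6407 -0.0831  0.0054] 0.0019403095328158271
+y near [ 0.4374  0.1967 -0.0016] 0.007916244662237776
leaf far [0.6344 0.1545 0.1085] 0.006973374212181781
leaf near [0.4392 0.1521 0.1083] 0.008143042757296205
spine near [0.4425 0.0551 0.0096] 0.00567457319728812
man_b [0.383  0.1044 0.0053] 0.002655881117080332Traceback (most recent call last):
  File "<stdin>", line 6, in <module>
  File "h.py", line 16, in orange
    mm=cv2.moments(k,True);return (mm["m10"]/mm["m00"],mm["m01"]/mm["m00"]),mm["m00"]
                                   ~~~~~~~~~^~~~~~~~~~
ZeroDivisionError: float division by zero
```

```bash
python3 - <<'E'
from h import *
np.set_printoptions(precision=4,suppress=True)
t=cv2.imread("pics/top0.png")[:,:,::-1].copy();s=cv2.imread("pics/side0.png")[:,:,::-1].copy()
print(cv2.cvtColor(t,cv2.COLOR_RGB2HSV)[217,284:294],cv2.cvtColor(s,cv2.COLOR_RGB2HSV)[245,270:281])
# edge profiles top: rows along page
for v in (195,225): print("row",v,t[v,205:218].tolist(),t[v,295:308].tolist())
for u in (280,): print("col",u,t[172:184,u].tolist(),t[234:246,u].tolist())
print("col 235", t[236:248,235].tolist())
E
```

```text
[[ 12 169 154]
 [ 12 170 181]
 [ 12 174 189]
 [ 12 172 188]
 [ 12 172 188]
 [ 12 173 189]
 [ 12 174 190]
 [ 12 168 156]
 [ 12 169 154]
 [ 12 177 184]] [[ 14 255 202]
 [ 14 253 126]
 [ 14 241 166]
 [ 15 255 207]
 [ 14 253 204]
 [ 15 251 207]
 [ 14 245 196]
 [ 15 253 142]
 [ 14 255 166]
 [ 13 247 199]
 [  9 111 170]]
row 195 [[160, 145, 110], [159, 144, 110], [157, 143, 108], [158, 145, 110], [159, 145, 109], [164, 150, 113], [113, 94, 70], [71, 44, 31], [193, 188, 181], [210, 206, 198], [205, 202, 193], [207, 203, 195], [211, 207, 198]] [[208, 205, 196], [210, 207, 197], [213, 207, 200], [216, 213, 204], [127, 119, 113], [78, 49, 36], [165, 148, 112], [178, 162, 121], [176, 159, 121], [175, 159, 120], [176, 160, 122], [176, 158, 120], [175, 157, 119]]
row 225 [[156, 141, 108], [155, 141, 108], [156, 140, 108], [156, 140, 106], [157, 142, 108], [158, 143, 108], [162, 147, 111], [112, 88, 65], [98, 75, 61], [201, 197, 188], [216, 212, 203], [214, 211, 201], [212, 208, 199]] [[209, 206, 196], [214, 211, 203], [212, 208, 199], [211, 206, 198], [214, 211, 201], [223, 220, 210], [128, 120, 112], [73, 49, 36], [157, 141, 107], [171, 155, 118], [167, 152, 117], [169, 153, 116], [168, 152, 116]]
col 280 [[165, 148, 113], [159, 143, 110], [161, 145, 110], [169, 153, 115], [172, 157, 119], [167, 150, 111], [96, 78, 71], [182, 175, 167], [214, 210, 201], [208, 204, 195], [210, 209, 198], [212, 207, 198]] [[204, 201, 192], [207, 203, 194], [210, 206, 198], [214, 210, 200], [203, 199, 192], [66, 43, 30], [114, 97, 75], [170, 154, 116], [170, 154, 116], [170, 155, 117], [171, 155, 117], [172, 158, 119]]
col 235 [[167, 169, 166], [153, 151, 146], [189, 184, 176], [188, 185, 178], [182, 178, 171], [60, 42, 32], [92, 78, 57], [172, 157, 119], [170, 155, 118], [171, 155, 118], [174, 158, 120], [174, 158, 119]]
```

```bash
sed -i 's/(5,190,120)/(8,150,110)/' h.py; python3 - <<'E'
from h import *
np.set_printoptions(precision=4,suppress=True)
t=cv2.imread("pics/top0.png")[:,:,::-1].copy();s=cv2.imread("pics/side0.png")[:,:,::-1].copy()
a,na=orange(t,(280,208,298,226));b,nb=orange(s,(265,238,288,253));print(a,na,b,nb,tri(a,b)); print(plane("top",a,.015),plane("side",b,.013))
L=[plane("top",p,.003) for p in((211.1,195),(212.6,225))];Rr=[plane("top",p,.003) for p in((300.6,195),(302.6,225))]
N=[plane("top",p,.003) for p in((235,242.4),(280,240.1))];F=plane("top",(280,177.7),.003)
print(L,Rr,N,F)
for n,p,z in(("tin",(191,172),.096),("tumbler",(230,153),.095),("man_a",(193,226),.008),("man_b",(242.8,258.3),.008),("jar",(458,243),.15)): print(n,plane("top",p,z))
print(R.from_quat(read_state()["eef_rot"]).as_matrix())
E
```

```text
(287.9633027522936, 216.45871559633028) 109.0 (274.2686567164179, 244.8507462686567) 67.0 (array([ 0.5113, -0.0418,  0.0126]), np.float64(0.00046754632521579277))
[ 0.5107 -0.0417  0.015 ] [ 0.5115 -0.0423  0.013 ]
[array([0.5889, 0.2047, 0.003 ]), array([0.4905, 0.1999, 0.003 ])] [array([ 0.5823, -0.085 ,  0.003 ]), array([ 0.484 , -0.0881,  0.003 ])] [array([0.4329, 0.1287, 0.003 ]), array([ 0.437 , -0.0146,  0.003 ])] [ 0.6414 -0.0199  0.003 ]
tin [0.6427 0.2563 0.096 ]
tumbler [0.7012 0.1356 0.095 ]
man_a [0.4879 0.2619 0.008 ]
man_b [0.3814 0.1043 0.008 ]
jar [ 0.3985 -0.5259  0.15  ]
[[-0.0004  0.9521  0.3058]
 [ 0.0012  0.3058 -0.9521]
 [-1.     -0.     -0.0013]]
```

Request:
arm_command(
  targets=[
    [255, 0, 20, -20, -0.05, 0, 0],
    [255, 0, 52, -50, -0.14, 0, 0],
    [255, 0, 86, -83, -0.23, 0, 0],
    [255, 0, 120, -116, -0.32, 0, 0],
    [255, 0, 154, -149, -0.41, 0, 0],
    [255, 0, 188, -182, -0.5, 0, 0],
    [255, 0, 222, -215, -0.59, 0, 0],
    [255, 0, 256, -248, -0.68, 0, 0],
    [255, 0, 290, -281, -0.77, 0, 0],
    [255, 0, 324, -314, -0.86, 0, 0],
  ],
  newtons=20,
)

```text
time: 1.1
ee_pos: [0.4039, -0.1952, 0.2225]
eef_rot: [0.139, 0.693, -0.139, 0.693]
ft_force: [0.4, -1.2, 1.1]
width: 0.015
```

```bash
cat > st.py <<'E'
from h import *
np.set_printoptions(precision=4,suppress=True)
import sys
s=read_state();M=R.from_quat(s["eef_rot"]).as_matrix();print(s["time"],s["ee_pos"],s["width"],s["ft_force"]);print(M);print(s["joint_positions"])
if len(sys.argv)>3:
    g=np.array(list(map(float,sys.argv[1:4])));yaw=float(sys.argv[4]) if len(sys.argv)>4 else .035
    W=np.array([[0,-np.sin(yaw),np.cos(yaw)],[0,np.cos(yaw),np.sin(yaw)],[-1,0,0]])
    print("shift mm",1000*M.T@(g-s["ee_pos"]),"turn",R.from_matrix(M.T@W).as_rotvec())
E
python3 st.py .511 .0 .1
```

```text
1.1 [ 0.4039 -0.1952  0.2225] 0.01503051435018229 [ 0.4408 -1.2032  1.0752]
[[-0.0001  0.3862  0.9224]
 [-0.0004  0.9224 -0.3862]
 [-1.     -0.0004  0.0001]]
[ 0.8525 -0.0367 -0.487   1.8771 -0.0174  1.2968 -0.0261]
shift mm [122.385  221.4512  23.3509] turn [-0.4315 -0.      0.0004]
```

Request:
arm_command(
  targets=[
    [255, 5, 40, 4, -0.09, 0, 0],
    [255, 15, 80, 8, -0.18, 0, 0],
    [255, 35, 120, 13, -0.27, 0, 0],
    [255, 60, 160, 17, -0.36, 0, 0],
    [255, 85, 200, 21, -0.4315, 0, 0],
    [255, 110, 226, 23, -0.4315, 0, 0],
    [255, 140, 226, 23, -0.4315, 0, 0],
    [255, 165, 226, 23, -0.4315, 0, 0],
    [255, 180, 226, 23, -0.4315, 0, 0],
    [255, 180, 226, 23, -0.4315, 0, 0],
  ],
)

```text
time: 2.1
ee_pos: [0.5114, 0.002, 0.0408]
eef_rot: [-0.011, 0.708, 0.011, 0.706]
ft_force: [-0.2, -0.3, 0.3]
width: 0.0006
```

```bash
python3 st.py .511 .0 .009
python3 - <<'E'
from h import *
cv2.imwrite("pics/side1.png",cv2.resize(camera("side")[150:280,180:360,::-1],None,fx=4.4,fy=4.4,interpolation=cv2.INTER_CUBIC))
E
```

```text
2.1 [0.5114 0.002  0.0408] 0.0006311343977397774 [-0.2335 -0.3283  0.349 ]
[[-0.0035 -0.0314  0.9995]
 [ 0.0003  0.9995  0.0314]
 [-1.      0.0004 -0.0035]]
[ 0.5024  0.3543 -0.6777  1.9186  0.2672  0.9629 -0.2686]
shift mm [31.7812 -2.0194 -0.3052] turn [-0.0036 -0.0035 -0.0005]
```

View pics/side1.png

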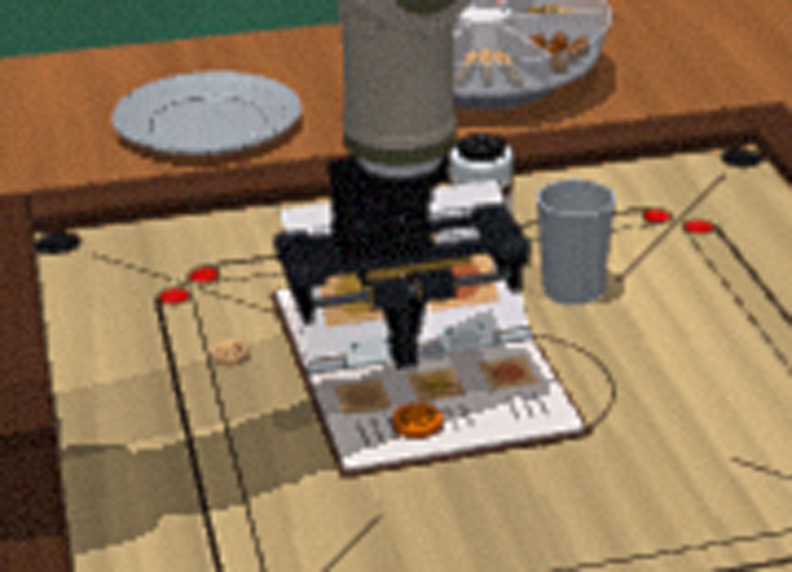

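Request:
arm_command(
  targets=[
    [255, 10, 0, 0, 0, 0, 0],
    [255, 20, 0, 0, 0, 0, 0],
    [255, 26, 0, 0, 0, 0, 0],
    [255, 29, 0, 0, 0, 0, 0],
    [255, 31, 0, 0, 0, 0, 0],
    [255, 31, 0, 0, 0, 0, 0],
  ],
)

```text
time: 2.75
ee_pos: [0.5128, 0.0022, 0.0114]
eef_rot: [-0.011, 0.707, 0.011, 0.707]
ft_force: [0.4, -0.3, 0.0]
width: 0.0006
```

Request:
arm_command(
  targets=[
    [255, 0.5, -4, -1, 0, 0, 0],
    [255, 1, -9, -1.5, 0, 0, 0],
    [255, 1, -15, -1.5, 0, 0, 0],
    [255, 1, -21, -1.5, 0, 0, 0],
    [255, 1, -27, -1.5, 0, 0, 0],
    [255, 1, -33, -1.5, 0, 0, 0],
    [255, 1, -39, -1.5, 0, 0, 0],
    [255, 1, -45, -1.5, 0, 0, 0],
    [255, 1, -51, -1.5, 0, 0, 0],
    [255, 1, -57, -1.5, 0, 0, 0],
  ],
)

```text
time: 3.75
ee_pos: [0.5131, -0.0554, 0.0106]
eef_rot: [-0.011, 0.707, 0.011, 0.707]
ft_force: [-0.9, 0.1, 0.0]
width: 0.0004
```

```bash
python3 st.py .514 -.105 .009
python3 - <<'E'
from h import *
cv2.imwrite("pics/side2.png",cv2.resize(camera("side")[150:280,180:360,::-1],None,fx=4.4,fy=4.4,interpolation=cv2.INTER_CUBIC))
E
```

```text
3.75 [ 0.5131 -0.0554  0.0106] 0.0003609548049766743 [-0.9187  0.1216  0.0161]
[[ 0.0001 -0.0315  0.9995]
 [-0.0001  0.9995  0.0315]
 [-1.     -0.0001  0.0001]]
[ 0.5725  0.403  -0.6355  1.9292  0.3008  0.9042 -0.1817]
shift mm [  1.5625 -49.6276  -0.7048] turn [-0.0035  0.0001  0.0001]
```

View pics/side2.png

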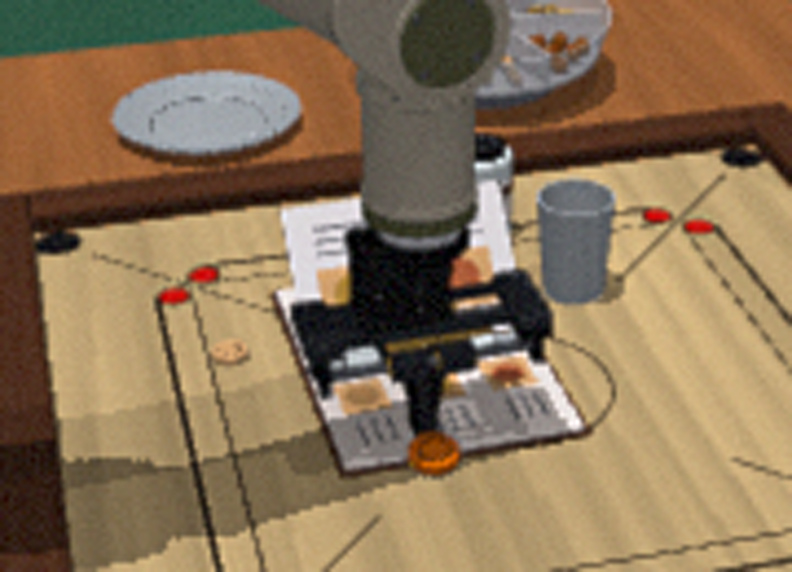

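Request:
arm_command(
  targets=[
    [255, 1, 0, -0.5, -0.003, 0, 0],
    [255, 2, 0, -0.5, -0.003, 0, 0],
    [255, 3, 0, -0.5, -0.003, 0, 0],
    [255, 3, 0, -0.5, -0.003, 0, 0],
    [255, 3, 0, -0.5, -0.003, 0, 0],
  ],
)

```text
time: 4.3
ee_pos: [0.5126, -0.0547, 0.0075]
eef_rot: [-0.012, 0.707, 0.012, 0.707]
ft_force: [-0.3, -0.1, -0.6]
width: 0.0005
```

Request:
arm_command(
  targets=[
    [255, 0.5, 0, 0, 0, 0, 0],
    [255, 0.8, -4, 0, 0, 0, 0],
    [255, 0.8, -8, 0, 0, 0, 0],
    [255, 0.8, -12, 0, 0, 0, 0],
    [255, 0.8, -16, 0, 0, 0, 0],
    [255, 0.8, -20, 0, 0, 0, 0],
    [255, 0.8, -24, 0, 0, 0, 0],
    [255, 0.8, -28, 0, 0, 0, 0],
    [255, 0.8, -30, 0, 0, 0, 0],
  ],
)

```text
time: 5.2
ee_pos: [0.5137, -0.0854, 0.0068]
eef_rot: [-0.012, 0.707, 0.012, 0.707]
ft_force: [-0.5, -0.6, 0.2]
width: 0.0003
```

```bash
python3 st.py .515 -.108 .006
python3 - <<'E'
from h import *
cv2.imwrite("pics/side3.png",cv2.resize(camera("side")[220:280,240:320,::-1],None,fx=9,fy=9,interpolation=cv2.INTER_CUBIC))
E
```

```text
5.2 [ 0.5137 -0.0854  0.0068] 0.00025226098263239497 [-0.4861 -0.6002  0.2328]
[[ 0.0001 -0.0341  0.9994]
 [-0.0002  0.9994  0.0341]
 [-1.     -0.0002  0.0001]]
[ 0.6147  0.4151 -0.6204  1.9201  0.3042  0.9001 -0.123 ]
shift mm [  0.7555 -22.6392   0.5698] turn [-0.0009  0.0001  0.0002]
```

View pics/side3.png

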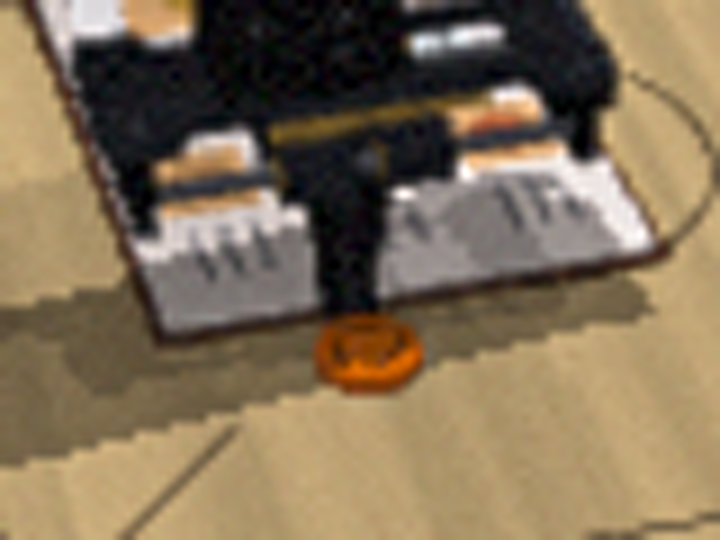

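Request:
arm_command(
  targets=[
    [255, 0, -4, 0, 0, 0, 0],
    [255, 0, -8, 0, 0, 0, 0],
    [255, 0, -12, 0, 0, 0, 0],
    [255, 0, -16, 0, 0, 0, 0],
    [255, 0, -20, 0, 0, 0, 0],
    [255, 0, -24, 0, 0, 0, 0],
    [255, 0, -28, 0, 0, 0, 0],
    [255, 0, -32, 0, 0, 0, 0],
    [255, 0, -35, 0, 0, 0, 0],
    [255, 0, -35, 0, 0, 0, 0],
  ],
)

```text
time: 6.25
ee_pos: [0.5148, -0.1204, 0.0067]
eef_rot: [-0.012, 0.707, 0.012, 0.707]
ft_force: [-0.2, -0.2, 0.2]
width: 0.0003
```

```bash

python3 - <<'E'
from h import *
cv2.imwrite("pics/side4.png",cv2.resize(camera("side")[220:280,240:320,::-1],None,fx=9,fy=9,interpolation=cv2.INTER_CUBIC))
E
```

```text
(no output)
```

View pics/side4.png

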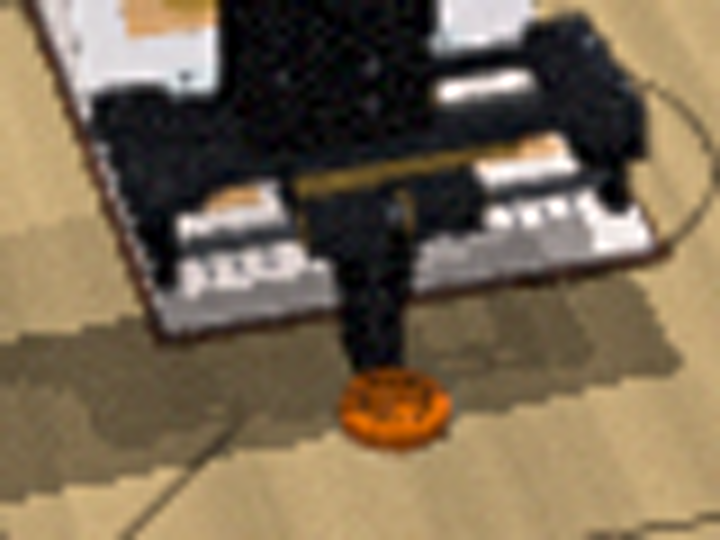

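Request:
arm_command(
  targets=[
    [255, 0, 3, 0, 0, 0, 0],
    [255, -10, 4, 0, 0, 0, 0],
    [255, -40, 4, 0, 0, 0, 0],
    [255, -80, 4, 0, 0, 0, 0],
    [255, -120, 20, 2, 0, 0, 0],
    [255, -160, 50, 4, 0, 0, 0],
    [255, -195, 85, 6, 0, 0, 0],
    [255, -195, 125, 8, 0, 0, 0],
    [255, -195, 165, 9, 0, 0, 0],
    [255, -195, 205, 10, 0, 0, 0],
  ],
)

```text
time: 7.3
ee_pos: [0.5175, 0.0873, 0.203]
eef_rot: [-0.013, 0.706, 0.012, 0.708]
ft_force: [0.6, -0.8, -0.0]
width: 0.0002
```

```bash
python3 st.py .53 .205 .08
python3 - <<'E'
from h import *
s=camera("side");t=camera("top")
a,na=orange(t,(280,200,345,240));b,nb=orange(s,(262,240,310,280));print(a,na,b,nb,tri(a,b)); print(plane("top",a,.009),plane("side",b,.007))
cv2.imwrite("pics/side5.png",cv2.resize(s[150:280,180:360,::-1],None,fx=4.4,fy=4.4,interpolation=cv2.INTER_CUBIC))
cv2.imwrite("pics/top5.png",cv2.resize(t[140:280,170:350,::-1],None,fx=4.2,fy=4.2,interpolation=cv2.INTER_CUBIC))
E
```

```text
7.3 [0.5175 0.0873 0.203 ] 0.00017495774880834313 [ 0.5863 -0.8088 -0.0467]
[[ 0.0016 -0.0349  0.9994]
 [-0.0005  0.9994  0.0349]
 [-1.     -0.0006  0.0016]]
[ 0.4696  0.205  -0.8077  1.7192  0.1551  1.2816 -0.337 ]
shift mm [122.909  117.2312  16.4106] turn [-0.0001  0.0016  0.0006]
(322.4017094017094, 214.7008547008547) 117.0 (283.3152173913044, 264.94565217391306) 92.0 (array([ 0.51543384, -0.15251307,  0.00619536]), np.float64(3.74717258011749e-05))
[ 0.5149254  -0.15222855  0.009     ] [ 0.51519297 -0.15352909  0.007     ]
```

View pics/side5.png

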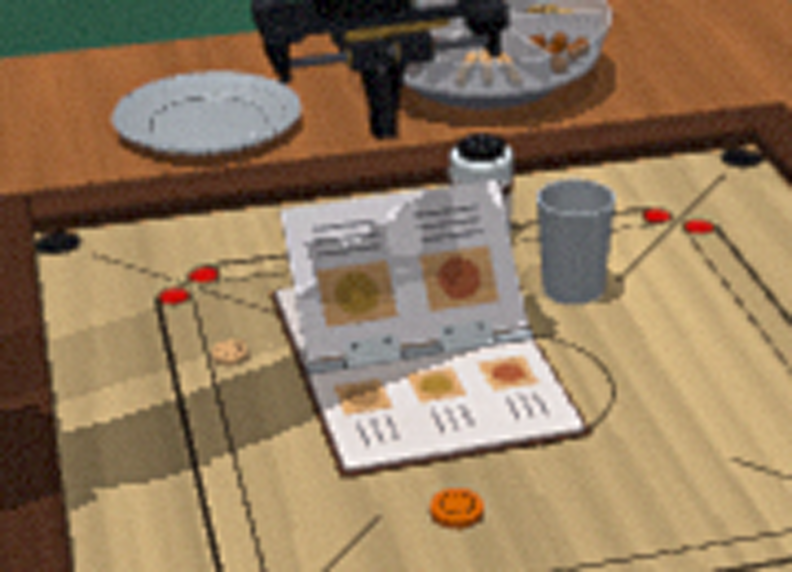

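View pics/top5.png

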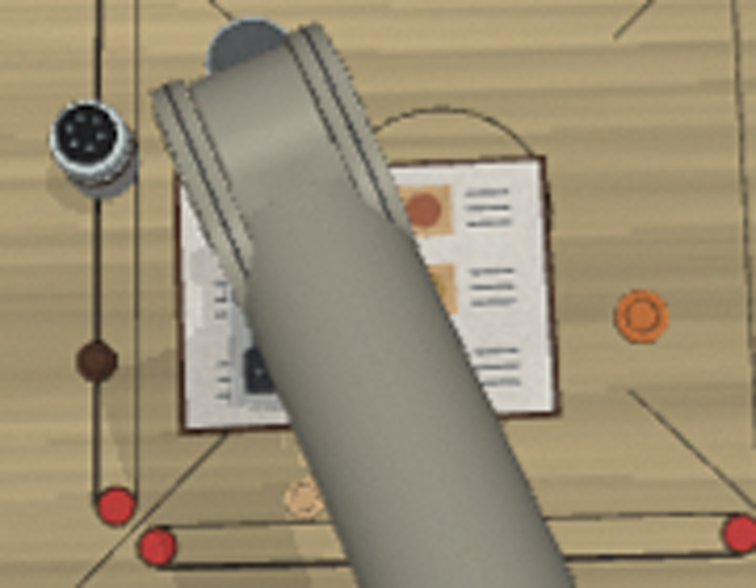

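Request:
arm_command(
  targets=[
    [255, 0, 30, 4, 0, 0, 0],
    [255, 0, 65, 8, 0, 0, 0],
    [255, 0, 100, 14, 0, 0, 0],
    [255, 0, 117, 16, 0, 0, 0],
    [255, 20, 117, 16, 0, 0.0016, 0],
    [255, 55, 117, 16, 0, 0.0016, 0],
    [255, 90, 117, 16, 0, 0.0016, 0],
    [255, 115, 117, 16, 0, 0.0016, 0],
    [255, 123, 117, 16, 0, 0.0016, 0],
    [255, 123, 117, 16, 0, 0.0016, 0],
  ],
)

```text
time: 8.4
ee_pos: [0.5293, 0.2027, 0.0786]
eef_rot: [-0.012, 0.708, 0.012, 0.706]
ft_force: [0.3, 1.1, 0.9]
width: 0.0004
```

```bash
python3 st.py .53 .17 .08
python3 - <<'E'
from h import *
s=camera("side")
cv2.imwrite("pics/side6.png",cv2.resize(s[150:280,180:360,::-1],None,fx=4.4,fy=4.4,interpolation=cv2.INTER_CUBIC))
E
```

```text
8.4 [0.5293 0.2027 0.0786] 0.0004464099897850128 [0.3084 1.0714 0.9198]
[[-0.0029 -0.0347  0.9994]
 [-0.0004  0.9994  0.0347]
 [-1.     -0.0003 -0.0029]]
[ 0.2059  0.4529 -0.7976  1.7448  0.358   1.099  -0.6732]
shift mm [ -1.4208 -32.7058  -0.4489] turn [-0.0003 -0.0029  0.0003]
```

View pics/side6.png

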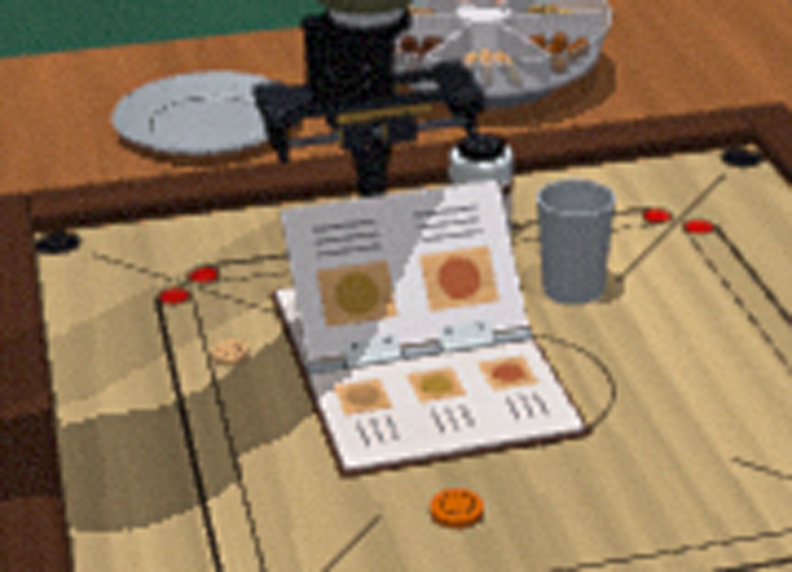

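Request:
arm_command(
  targets=[
    [255, -1, -8, 0, 0, -0.003, 0],
    [255, -1, -16, 0, 0, -0.003, 0],
    [255, -1, -24, 0, 0, -0.003, 0],
    [255, -2, -30, 0, 0, -0.003, 0],
    [255, -4, -36, 0, 0, -0.003, 0],
    [255, -6, -41, 0, 0, -0.003, 0],
    [255, -9, -46, 0, 0, -0.003, 0],
    [255, -12, -51, 0, 0, -0.003, 0],
    [255, -15, -56, 0, 0, -0.003, 0],
    [255, -17, -61, 0, 0, -0.003, 0],
  ],
)

```text
time: 9.45
ee_pos: [0.5321, 0.1423, 0.0966]
eef_rot: [-0.012, 0.706, 0.013, 0.708]
ft_force: [-0.4, 2.8, 0.8]
width: 0.0001
```

```bash
python3 st.py .535 .0675 .115
python3 - <<'E'
from h import *
s=camera("side")
cv2.imwrite("pics/side7.png",cv2.resize(s[150:280,180:360,::-1],None,fx=4.4,fy=4.4,interpolation=cv2.INTER_CUBIC))
E
```

```text
9.45 [0.5321 0.1423 0.0966] 9.05204992136599e-05 [-0.3508  2.8332  0.783 ]
[[ 0.0024 -0.0353  0.9994]
 [ 0.0007  0.9994  0.0353]
 [-1.      0.0006  0.0024]]
[ 0.331   0.3885 -0.8035  1.7759  0.3104  1.1062 -0.5406]
shift mm [-18.4753 -74.8573   0.3051] turn [ 0.0003  0.0024 -0.0006]
```

View pics/side7.png

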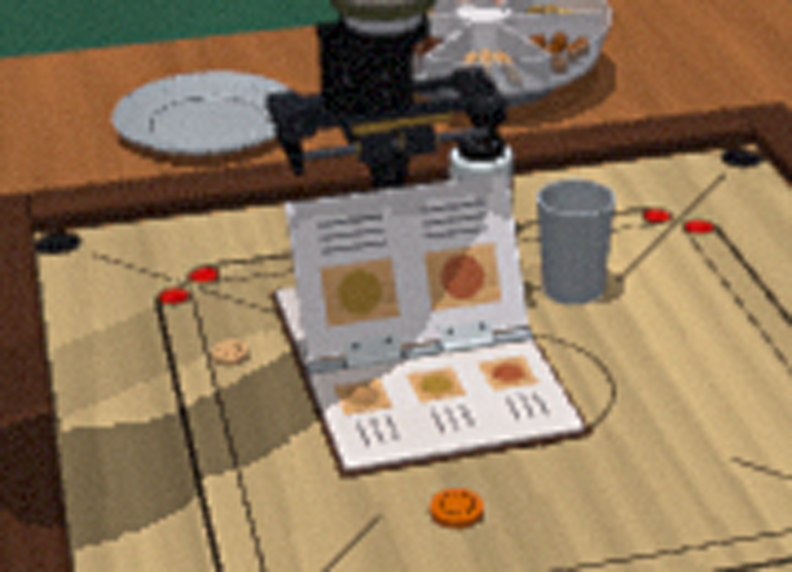

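Request:
arm_command(
  targets=[
    [255, -3, -7, 0, 0, 0.0024, 0],
    [255, -6, -14, 0, 0, 0.0024, 0],
    [255, -9, -21, 0, 0, 0.0024, 0],
    [255, -12, -28, 0, 0, 0.0024, 0],
    [255, -15, -35, 0, 0, 0.0024, 0],
    [255, -17, -42, 0, 0, 0.0024, 0],
    [255, -19, -49, 0, 0, 0.0024, 0],
    [255, -20, -56, 0, 0, 0.0024, 0],
    [255, -21, -63, 0, 0, 0.0024, 0],
    [255, -21, -70, 0, 0, 0.0024, 0],
  ],
)

```text
time: 10.5
ee_pos: [0.5343, 0.0714, 0.1169]
eef_rot: [-0.012, 0.707, 0.012, 0.707]
ft_force: [-0.7, 1.2, 0.2]
width: 0.0005
```

```bash
python3 st.py .535 .0675 .115
python3 - <<'E'
from h import *
s=camera("side")
cv2.imwrite("pics/side8.png",cv2.resize(s[150:280,180:360,::-1],None,fx=4.4,fy=4.4,interpolation=cv2.INTER_CUBIC))
E
```

```text
10.5 [0.5343 0.0714 0.1169] 0.0004996629356296183 [-0.6622  1.1553  0.2359]
[[-0.0009 -0.0345  0.9994]
 [-0.0001  0.9994  0.0345]
 [-1.     -0.0001 -0.0009]]
[ 0.4637  0.3333 -0.794   1.7842  0.2603  1.1335 -0.3799]
shift mm [ 1.8752 -3.9393  0.5962] turn [-0.0005 -0.0009  0.0001]
```

View pics/side8.png

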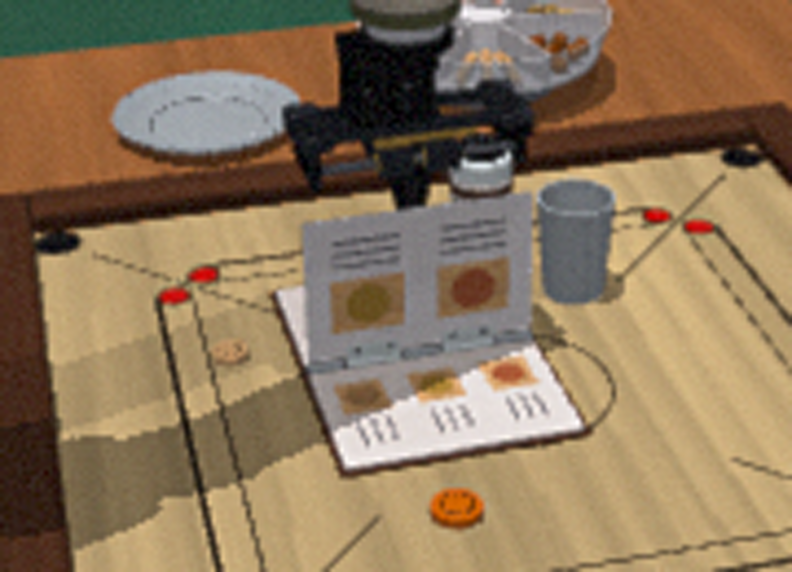

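```bash
python3 -c "
import numpy as np
for p in np.arange(1.535,3.2,.05):print(round(p,3),round(109*(np.cos(p)-np.cos(1.535)),1),round(-109*(np.sin(p)-np.sin(1.535)),1))"
```

```text
1.535 0.0 -0.0
1.585 -5.4 -0.1
1.635 -10.9 0.2
1.685 -16.3 0.6
1.735 -21.7 1.4
1.785 -27.1 2.4
1.835 -32.4 3.7
1.885 -37.6 5.3
1.935 -42.7 7.1
1.985 -47.8 9.1
2.035 -52.7 11.5
2.085 -57.5 14.0
2.135 -62.2 16.8
2.185 -66.7 19.9
2.235 -71.1 23.1
2.285 -75.3 26.6
2.335 -79.3 30.2
2.385 -83.2 34.1
2.435 -86.8 38.2
2.485 -90.2 42.4
2.535 -93.5 46.8
2.585 -96.4 51.3
2.635 -99.2 56.0
2.685 -101.7 60.9
2.735 -104.0 65.8
2.785 -106.0 70.9
2.835 -107.8 76.0
2.885 -109.3 81.3
2.935 -110.6 86.6
2.985 -111.6 91.9
3.035 -112.3 97.3
3.085 -112.7 102.8
3.135 -112.9 108.2
3.185 -112.8 113.7
```

Request:
arm_command(
  targets=[
    [255, 0, -5.5, 0, 0, 0, 0],
    [255, 0, -11, 0, 0, 0, 0],
    [255, 1, -16, 0, 0, 0, 0],
    [255, 1.5, -22, 0, 0, 0, 0],
    [255, 2.5, -27, 0, 0, 0, 0],
    [255, 4, -32.5, 0, 0, 0, 0],
    [255, 5.5, -38, 0, 0, 0, 0],
    [255, 7, -43, 0, 0, 0, 0],
    [255, 9, -48, 0, 0, 0, 0],
    [255, 11.5, -53, 0, 0, 0, 0],
  ],
)

```text
time: 11.55
ee_pos: [0.5361, 0.0186, 0.1051]
eef_rot: [-0.012, 0.707, 0.012, 0.707]
ft_force: [-0.3, 1.8, -0.1]
width: 0.0007
```

```bash
python3 st.py .535 .0675 .115
python3 - <<'E'
from h import *
s=camera("side")
cv2.imwrite("pics/side9.png",cv2.resize(s[150:280,180:360,::-1],None,fx=4.4,fy=4.4,interpolation=cv2.INTER_CUBIC))
E
```

```text
11.55 [0.5361 0.0186 0.1051] 0.0006688918538930917 [-0.2933  1.8287 -0.0553]
[[-0.0009 -0.0345  0.9994]
 [-0.0002  0.9994  0.0345]
 [-1.     -0.0001 -0.0009]]
[ 0.5415  0.3356 -0.7682  1.803   0.2587  1.1074 -0.2815]
shift mm [-9.9089 48.9519  0.5872] turn [-0.0005 -0.0009  0.0001]
```

View pics/side9.png

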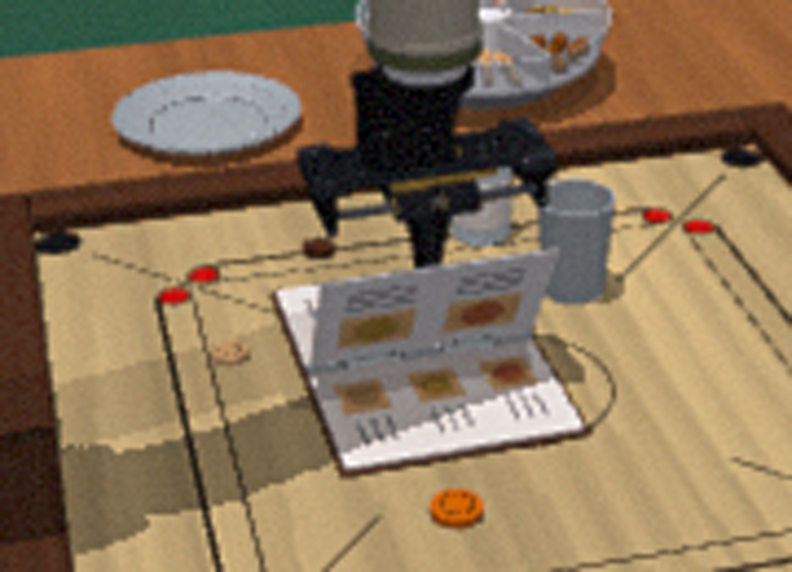

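Request:
arm_command(
  targets=[
    [255, 2.5, -5, 0, 0, 0, 0],
    [255, 5.5, -9.5, 0, 0, 0, 0],
    [255, 8.5, -14, 0, 0, 0, 0],
    [255, 11.5, -18.5, 0, 0, 0, 0],
    [255, 15, -22.5, 0, 0, 0, 0],
    [255, 18.5, -26.5, 0, 0, 0, 0],
    [255, 22.5, -30.5, 0, 0, 0, 0],
    [255, 26.5, -34, 0, 0, 0, 0],
    [255, 31, -37.5, 0, 0, 0, 0],
    [255, 35.5, -41, 0, 0, 0, 0],
  ],
)

```text
time: 12.6
ee_pos: [0.5374, -0.0223, 0.0693]
eef_rot: [-0.012, 0.707, 0.012, 0.707]
ft_force: [0.7, 0.8, -0.3]
width: 0.0004
```

```bash
python3 st.py .535 .0675 .115
python3 - <<'E'
from h import *
s=camera("side")
cv2.imwrite("pics/side10.png",cv2.resize(s[150:280,180:360,::-1],None,fx=4.4,fy=4.4,interpolation=cv2.INTER_CUBIC))
E
```

```text
12.6 [ 0.5374 -0.0223  0.0693] 0.0004363115858634208 [ 0.674   0.8032 -0.3221]
[[-0.001  -0.0346  0.9994]
 [-0.0001  0.9994  0.0346]
 [-1.     -0.0001 -0.001 ]]
[ 0.5829  0.3803 -0.7334  1.8311  0.2919  1.0419 -0.23  ]
shift mm [-45.6634  89.7918   0.6362] turn [-0.0004 -0.001   0.0001]
```

View pics/side10.png

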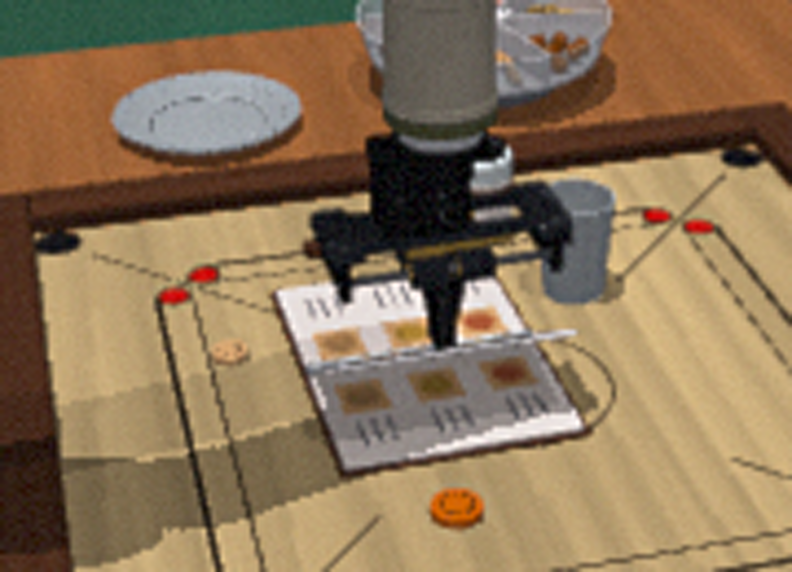

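Request:
arm_command(
  targets=[
    [255, 4.5, -3, 0, 0, 0, 0],
    [255, 9, -5.5, 0, 0, 0, 0],
    [255, 14, -8, 0, 0, 0, 0],
    [255, 19, -10.5, 0, 0, 0, 0],
    [255, 24, -12.5, 0, 0, 0, 0],
    [255, 28.5, -14, 0, 0, 0, 0],
    [255, 33, -15.5, 0, 0, 0, 0],
    [255, 37, -16.5, 0, 0, 0, 0],
    [255, 41, -17.5, 0, 0, 0, 0],
    [255, 45, -18, 0, 0, 0, 0],
  ],
)

```text
time: 13.65
ee_pos: [0.5381, -0.0402, 0.0245]
eef_rot: [-0.012, 0.707, 0.012, 0.707]
ft_force: [0.5, -0.2, -0.4]
width: 0.0004
```

```bash
python3 st.py .535 .0675 .115
python3 - <<'E'
from h import *
s=camera("side")
cv2.imwrite("pics/side11.png",cv2.resize(s[150:280,180:360,::-1],None,fx=4.4,fy=4.4,interpolation=cv2.INTER_CUBIC))
E
```

```text
13.65 [ 0.5381 -0.0402  0.0245] 0.00044732884562504203 [ 0.4661 -0.2126 -0.426 ]
[[-0.0009 -0.0345  0.9994]
 [-0.0003  0.9994  0.0345]
 [-1.     -0.0002 -0.0009]]
[ 0.5812  0.4448 -0.6984  1.8584  0.344   0.9627 -0.235 ]
shift mm [-90.5633 107.6768   0.5778] turn [-0.0005 -0.0009  0.0002]
```

View pics/side11.png

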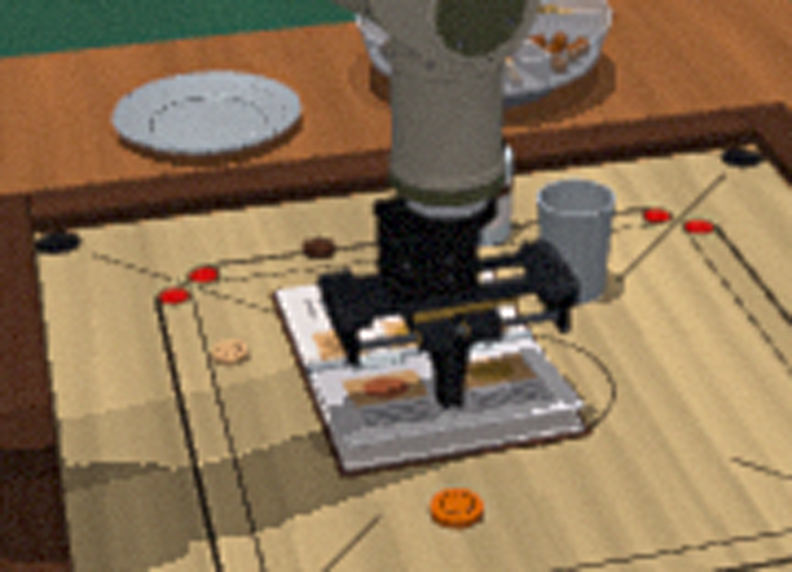

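Request:
arm_command(
  targets=[
    [255, 3, -0.2, 0, 0, 0, 0],
    [255, 6, -0.4, 0, 0, 0, 0],
    [255, 8.5, -0.5, 0, 0, 0, 0],
    [255, 10.5, -0.5, 0, 0, 0, 0],
    [255, 12, -0.5, 0, 0, 0, 0],
    [255, 13, -0.5, 0, 0, 0, 0],
    [255, 14, -0.5, 0, 0, 0, 0],
    [255, 15, -0.5, 0, 0, 0, 0],
    [255, 15, -0.5, 0, 0, 0, 0],
  ],
)

```text
time: 14.6
ee_pos: [0.5381, -0.0405, 0.0104]
eef_rot: [-0.012, 0.707, 0.012, 0.707]
ft_force: [-3.8, -0.5, 9.3]
width: 0.0004
```

Request:
arm_command(
  targets=[
    [255, 0.5, 0, 0, 0, 0, 0],
    [255, 1, 0, 0, 0, 0, 0],
    [255, 1, 0, 0, 0, 0, 0],
    [255, 1, 0, 0, 0, 0, 0],
  ],
)

```text
time: 15.0
ee_pos: [0.5381, -0.0405, 0.0102]
eef_rot: [-0.013, 0.707, 0.012, 0.707]
ft_force: [-9.1, -0.4, 20.1]
width: 0.0001
```

Request:
arm_command(
  targets=[
    [255, 0, 0, 0, 0, 0, 0],
    [255, -2, 0, 0, 0, 0, 0],
    [255, -8, 0, 0, 0, 0, 0],
    [255, -30, 0, 0, 0, 0, 0],
    [255, -65, 0, 0, 0, 0, 0],
    [255, -105, 0, 0, 0, 0, 0],
    [255, -145, -10, 0, 0, 0, 0],
    [255, -185, -30, -20, 0, 0, 0],
    [255, -215, -60, -50, 0, 0, 0],
    [255, -225, -95, -80, 0, 0, 0],
  ],
)

```text
time: 16.0
ee_pos: [0.4622, -0.1377, 0.237]
eef_rot: [-0.014, 0.706, 0.013, 0.708]
ft_force: [1.6, -1.0, -0.7]
width: 0.0005
```

Request:
arm_command(
  targets=[
    [255, 0, -35, -30, 0, 0, 0],
    [255, 0, -70, -60, 0, 0, 0],
    [255, 0, -105, -85, 0, 0, 0],
    [255, 0, -130, -100, 0, 0, 0],
    [255, 0, -130, -100, 0, 0, 0],
    [255, 0, -130, -100, 0, 0, 0],
  ],
)

```text
time: 16.6
ee_pos: [0.3661, -0.2715, 0.234]
eef_rot: [-0.012, 0.707, 0.012, 0.707]
ft_force: [1.0, -0.3, 0.3]
width: 0.0006
```

```bash
python3 st.py 
python3 - <<'E'
from h import *
s=camera("side");t=camera("top")
a,na=orange(t,(305,200,345,235));b,nb=orange(s,(262,250,310,280));print(a,na,b,nb,tri(a,b))
cv2.imwrite("pics/side12.png",cv2.resize(s[150:280,180:360,::-1],None,fx=4.4,fy=4.4,interpolation=cv2.INTER_CUBIC))
cv2.imwrite("pics/top12.png",cv2.resize(t[140:280,170:350,::-1],None,fx=4.2,fy=4.2,interpolation=cv2.INTER_CUBIC))
E
```

```text
16.6 [ 0.3661 -0.2715  0.234 ] 0.0005763725403519469 [ 1.0139 -0.3156  0.2841]
[[-0.0007 -0.0336  0.9994]
 [ 0.0002  0.9994  0.0336]
 [-1.      0.0002 -0.0007]]
[ 1.0888 -0.0243 -0.5357  1.8413 -0.0126  1.3219  0.5899]
(322.4017094017094, 214.7008547008547) 117.0 (283.36559139784947, 264.97849462365593) 93.0 (array([ 0.51552939, -0.15253718,  0.00603999]), np.float64(0.00017308669715922258))
```

View pics/side12.png

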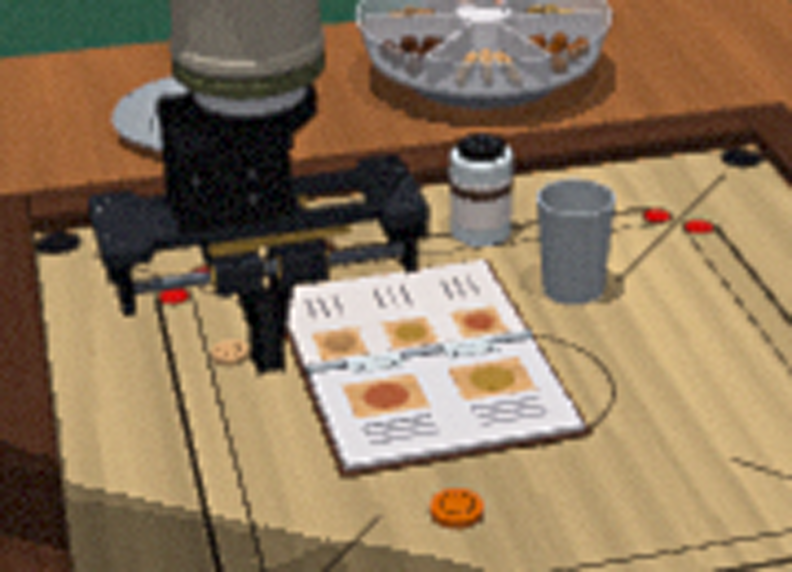

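View pics/top12.png

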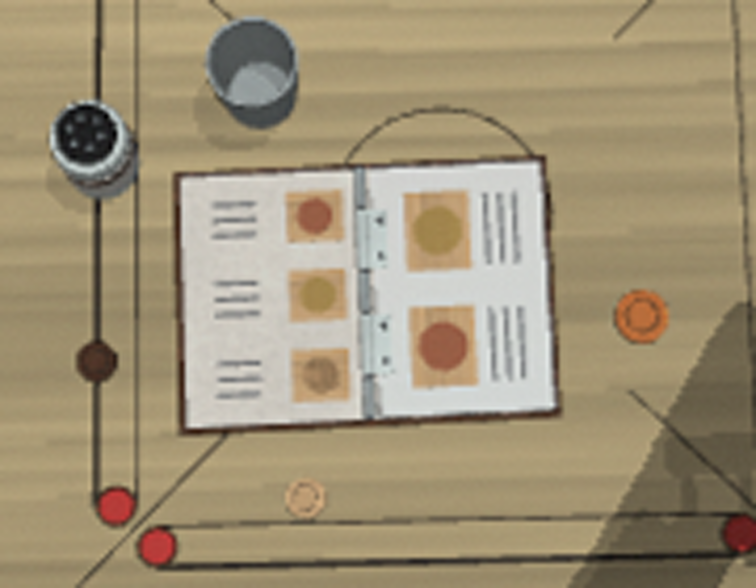

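The pictures show the leaf flat on the -y page. The striker lies flat on the board at about (643, 316) in the zoomed top view. The men, tin and tumbler have not moved, and the arm is clear.

```bash
python3 -c "
from bench import *
print(close_job())"
```

```text
the job is handed in; nothing more can be done
None
```

The job is done as asked and handed in at about 16.7 s of the 58 s allowed; `close_job` reported no verdict.

**What I did:** With the fingers shut throughout, I first slid the striker off the -y side of the menu. I then pushed the leaf over its spine from behind at about 0.5 rad/s, slowing at the end. I pressed it down to its stop with about 20 N and withdrew.

**Last checks:**
- **Striker:** it lies flat on the board at (0.515, -0.153). Its near edge is about 45 mm clear of the menu.
- **Leaf:** both cameras show it flat on the page. Under the press the fingertip stopped at z = 10.2 mm, against 10 mm expected for a flat leaf, and gave only 0.2 mm for 11 N more.
- **Bystanders:** the carrom men, powder tin and tumbler look unmoved in the before and after pictures. The jar and plate were not in the final close-ups, or were partly hidden, but the arm passed well above the jar and never went near the plate.
- **Robot:** it stands clear of everything.

No check failed. The only disagreement was 4 to 8 mm in my first triangulation of the menu and leaf corners, which I picked by hand. Edge measurements then matched the given 290 x 205 mm.

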